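# Stroke a linear stage to find its tight spot

### The arm

A 7-joint arm with a two-finger parallel gripper is mounted at the origin on a cart in front of the work surface, level with it; the furniture and walls round the work are solid. World frame = base frame: x ahead of the robot, y to its left, z up, the work surface at z = 0. Lengths are in m, angles in rad, forces in N, time in s.
With the tool pointing down it reaches from about 0.425 to 0.925 m from the base axis. Payload 6.8 kg.
Tool frame: the origin (TCP) lies midway between the tips of the shut fingers; the grasp point (between the pads) lies 19 mm behind it; z points along the fingers, y is the line along which they close (so a half turn about z gives the same grasp; the last joint's range is limited). The gripper opens to 85 mm and grips with 20 to 120 N. Pads are 22 mm wide; open, the fingers measure 114 mm over their backs; the gripper's body (76 mm by 85 mm) begins 54 mm behind the grasp point. The pads swing forward as they close: fully open they stand 13 mm farther back than shut.
Start: joints at [-1.233, 0.477, 0.022, 1.555, -0.011, 1.109, -0.083], TCP at [0.291, 0.609, 0.231] pointing down, gripper open.
Joint ranges: [-2.96, 2.96], [-0.34, 2.1], [-1.41, 1.46], [0.24, 2.44], [-1.37, 4.51], [0.17, 1.92], [-2.96, 2.96]. Speed limits (rad/s): [2.39, 2.39, 3.14, 3.14, 3.14, 3.14, 3.14].

### API

Orientations are given as a rotation vector (axis times angle).
In Python, from bench import r gives the robot as it stands.
- The arm moves only by the tool servo_tool, never from a script. Its arguments are lists of equal length, an entry for each row: "turn": the turn, a rotation vector about the world's x, y, z in units of 5 degrees (1.0 is 5 degrees), a list of three; "slide": the shift along the world's x, y, z in units of 30 mm (1.0 is 30 mm), a list of three; "hand": the opening, from 0 (shut) to 1 (fully open). In form: {"turn": [[rx, ry, rz], ...], "slide": [[dx, dy, dz], ...], "hand": [hand, ...]}. A call has 1 to 8 rows; each row is the pose to reach, as a shift and turn from the pose commanded when the call began; what a row does not reach only later rows make up. A row lasts 1/8 s, in which the tool goes at most 62.5 mm and 10.7 degrees, less where a joint would pass 70% of its speed; a pose out of reach is approached as far as the arm can. A call with a gripper value outside its range is refused whole. The fingers move at their own pace and stop on an object; "squeeze" is the grip in N (left out, the last holds). Time passes only in rows, so rows that repeat a pose let the fingers close. It gives the time, the measured TCP pose, the force, the opening and the grip force at its end, in the units of the state.
- r.get_obs(): the state, without advancing time (a new reading comes with each control period).
- r.grab_frame(name): name is "scene" or "side" or "wrist"; returns (picture, depth): 420x560x3 uint8, red, green, blue; 420x560 float32, m along the optical axis (not along the pixel's ray), 0 where there is no reading.
- r.get_calibration(name): a dict with "fovy" (degrees; the focal length in pixels is half the picture's height over the tangent of half this angle, whatever the lens; pixels are square), "cx", "cy" (the principal point, pixels), "k1" (the pictures are not rectified: a ray, as slopes to the right and down, at radius r is drawn at 1 + k1 r^2 times it, then the intrinsics apply), "R" (3x3) and "t" (3): a world point X has camera coordinates R X + t. Camera axes: x right, y down, z forward; pixel columns grow to the right and rows downward; lengths in m; the calibration is good to about 2 mm. A picture is of the moment at which its call begins: read the wrist's pose just before it. get_calibration takes no time and is no camera call; for the wrist camera it gives the pose at the moment of the call.
- r.hand_in(): hands the job in; it is judged then, once.
The state is a dict: "clock": time; "joints": joint angles; "qvel": joint speeds; "tau": joint torques, N m; "tcp_pos": TCP position; "orientation": TCP orientation; "contact_force": force on the tool from outside, world axes, zero at the start; "moment": the same for the moment, N m; "grip_width": finger opening in m; "gripper_force": force on a finger pad.
Only numpy, scipy, OpenCV 4.12 (cv2) and the standard library are available. Lean on these libraries where they do the work, as an engineer would, in place of code of your own. Each camera call takes 0.05 s, during which the arm holds its last target. There are 200 camera calls.

### The job

The carriage of this linear stage binds somewhere along its rail. Slide it by its black knob all the way into the red end until it bears gently on the hidden rubber stop, then through its full travel until it bears gently on the stop in the blue end (hand pressure, without ramming either stop), feeling for the tight spot on the way; then bring it back and leave it standing in the middle of the tight spot, let go, without disturbing the small parts round the stage.

Things in the scene. Friction and masses are not known exactly. Their poses are not given: they have to be found in the camera images.
- stage: Linear stage fixed to the table: dark base plate 64 x 372 x 12 mm (x, y, z) with a steel rail along its own y axis, white graduation lines 10 mm apart, and a coloured hood at each end. Origin: centre of its underside; +y of its frame points along the rail to the blue hood, -y to the red hood, z up.
- guide: Steel rail fixed on the base plate, 24 x 340 x 14 mm; origin centre of its underside. One unseen tight spot, its middle 45 mm to the red to 30 mm to the blue side of the stage's middle; to either side of it alike the carriage binds over 7 mm fully and 12 mm tapering. Moving it takes 8 to 11 N on entering from either side, 4 to 8 N in the middle, 2 to 5 N on leaving, 1 to 2 N elsewhere.
- hood_red: Red plastic hood, fixed over the -y end of the rail, 54 x 55 x 42 mm; origin on the centre line 155.5 mm from the stage's middle, on the base plate. Its open face is 128 mm from the middle. Hidden inside, a springy rubber stop (about 4 N per mm) meets the carriage's tongue when the carriage is somewhere between 75 and 95 mm from the middle.
- hood_blue: Blue plastic hood over the +y end: same sizes and the same springy stop hidden inside, set separately, met with the carriage somewhere between 75 and 95 mm from the middle.
- carriage: Aluminium carriage straddling the rail, 56 x 60 mm (60 along the rail), top face 34 mm over the table, with a brass tongue reaching 35 mm beyond each end face. Slides along the stage's y only. Origin: on the stage's centre line at table height, under the knob; it lies at the stage's origin when the carriage is in the middle. Stays where it is left.
- knob (a point): Black ribbed upright knob in the middle of the carriage, the handle: 24 mm in diameter, from 44 to 88 mm over the table on a thin steel neck. The point is on its axis, 70 mm over the table.
- filter_cube: Black filter cube with a purple window, 34 x 34 x 36 mm, loose; origin centre of underside. A bystander.
- coverslip_box: Small clear coverslip box, 30 x 30 x 14 mm, loose; origin centre of underside. A bystander.
- bnc_tee: Pale grey T-shaped cable connector lying flat, 31 x 37 x 15 mm, loose; origin about the centre of its underside. A bystander.

How it is judged:
On the way, in this order (a step that is already met when the one before it is completed fails the run):
1. the carriage bears on the stop in the red hood (at least 3 N) (contact force between carriage and hood_red above 3 N), for 0.1 s.
2. the carriage has gone through to the other end and bears on the stop in the blue hood (at least 3 N) (contact force between carriage and hood_blue above 3 N), for 0.1 s.
At the end, for the whole second after the job is handed in: The carriage is at rest in the tight spot: it bears on the rail with at least 6 N (about 7.5 N in the middle), which is so within about 9 mm of the middle of the tight spot (contact force between carriage and guide above 6 N and linear speed of carriage below 0.003 m/s); the robot touches nothing.
It fails at once if the carriage was rammed into the stop in the red hood (more than 20 N) (contact force between carriage and hood_red above 20 N).
It fails at once if the carriage was rammed into the stop in the blue hood (more than 20 N) (contact force between carriage and hood_blue above 20 N).
It fails at once if the filter cube was disturbed (moved more than 15 mm) (distance of filter_cube from where it was at the start of the episode above 0.015 m).
It fails at once if the coverslip box was disturbed (moved more than 15 mm) (distance of coverslip_box from where it was at the start of the episode above 0.015 m).
It fails at once if the T-shaped connector was disturbed (moved more than 15 mm) (distance of bnc_tee from where it was at the start of the episode above 0.015 m).
It also fails if it takes over 64 s, if anything falls off the work surface, if the arm or the gripper's body presses on something with over 40 N, if the wrist force passes 120 N, or if a joint passes its speed limit or range.

## Working session

There is one attempt and no reset: what is moved stays moved. The work goes in short steps, Python scripts to look and compute and a tool call to move; the robot and the scene stay as the last step left them, time stands still between calls to the robot, and variables do not carry over. Pictures are saved under pics/ and viewed, at most 10 in all, crops included, and the job is handed in when it is done.

Besides the shell and the picture viewer there is one more tool, called after "Emit:" in YAML: its name, and indented under it one key for each argument. servo_tool: Moves the arm, as the interface text tells. Its arguments: {"type":"object","properties":{"turn":{"type":"array"},"slide":{"type":"array"},"hand":{"type":"array"},"squeeze":{"type":"number"}},"required":["turn","slide","hand"]}

```bash
mkdir -p pics; ls; python3 - <<'E'
from bench import r
import cv2,numpy as np
for n in("scene","side"):
    p,d=r.grab_frame(n); cv2.imwrite(f"pics/{n}.png",p[:,:,::-1]); np.savez(f"{n}.npz",p=p,d=d)
    c=r.get_calibration(n); print(n,c)
o=r.get_obs(); print(o)
E
```

```text
pics
scene {'fovy': 49.91791372255936, 'cx': 284.8140386752536, 'cy': 206.11554595144042, 'k1': -0.15441900867382408, 'R': array([[ 0.66135086, -0.74995187,  0.01368345],
       [-0.49611339, -0.45103823, -0.74191375],
       [ 0.56257137,  0.48387675, -0.67035569]]), 't': array([-0.44206031,  0.26256037,  0.67112866])}
side {'fovy': 48.33801341858561, 'cx': 276.99507248857105, 'cy': 209.3151600727911, 'k1': 0.010658361613248428, 'R': array([[-0.98941095, -0.14388996,  0.01901709],
       [-0.10698938,  0.63450812, -0.76547549],
       [ 0.09807774, -0.75940446, -0.64318398]]), 't': array([0.49853026, 0.17908804, 0.76854854])}
{'clock': 0.1, 'joints': array([-1.23313248,  0.47772975,  0.02233406,  1.5563568 , -0.01151925,
        1.10930884, -0.08306543]), 'qvel': array([-0.00056416, -0.00204437,  0.00103369, -0.00163819, -0.00063559,
       -0.00192805,  0.00011746]), 'tau': array([ 4.88080317e-03, -5.97755599e+01,  1.61406700e+00, -2.81957334e+01,
        1.28751725e-02,  4.94270440e-03,  1.19196164e-05]), 'tcp_pos': array([0.29079148, 0.60855089, 0.23041273]), 'orientation': array([-6.94279128e-01, -3.06363716e+00,  2.59625915e-03]), 'contact_force': array([-0.28822678,  0.79063996, -0.08691914]), 'moment': array([-0.04146215, -0.04207104, -0.00370614]), 'gripper_force': 0.0, 'grip_width': 0.08563475079497974}
```

View pics/scene.png

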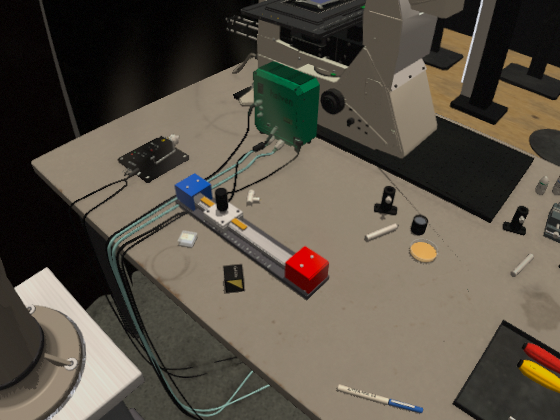

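View pics/side.png

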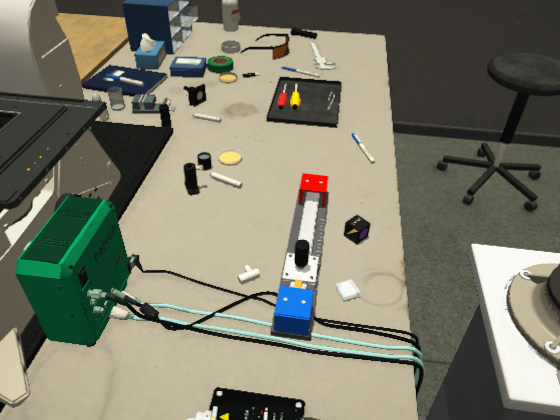

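The scene view shows the blue hood at (193,190), red hood at (307,268), and knob at (222,200). In the side view the knob is at (302,252), the tee at (249,274), the box at (347,290) and the cube at (357,229).

```bash
cat > h.py <<'E'
import numpy as np,cv2
from bench import r
def K(c): 
    f=210/np.tan(np.radians(c["fovy"])/2); return np.array([[f,0,c["cx"]],[0,f,c["cy"]],[0,0,1]]),np.array([c["k1"],0,0,0,0.])
def rays(c,uv):
    k,d=K(c); s=cv2.undistortPoints(np.float64(uv).reshape(-1,1,2),k,d)[:,0]
    return np.c_[s,np.ones(len(s))]
def cloud(c,d):
    v,u=np.mgrid[:420,:560]; s=rays(c,np.c_[u.ravel(),v.ravel()])
    return ((s*d.reshape(-1,1)-c["t"])@c["R"]).reshape(420,560,3)
def plane(c,uv,z):
    D=rays(c,uv)@c["R"]; C=-c["R"].T@c["t"]; return C+D*((z-C[2])/D[:,2])[:,None]
E
cat > m.py <<'E'
from h import *
for n in("scene","side"):
    f=np.load(n+".npz"); c=r.get_calibration(n); P=cloud(c,f["d"]); h=cv2.cvtColor(f["p"],cv2.COLOR_RGB2HSV)
    H,S,V=h[...,0],h[...,1],h[...,2]; ok=f["d"]>0
    box=ok&(abs(P[...,2]-.054)<.006)&(P[...,0]>.3)&(P[...,0]<.9)&(P[...,1]>-.4)&(P[...,1]<.5)&(S>150)
    ctr={}
    for nm,m in(("red",((H<6)|(H>174))&box),("blue",(abs(H-112)<10)&box)):
        k,l,st,ce=cv2.connectedComponentsWithStats(m.astype(np.uint8)); i=1+st[1:,4].argmax(); m=l==i
        co=cv2.findContours(m.astype(np.uint8),0,1)[0][0][:,0]
        rc=cv2.minAreaRect((plane(c,co,.054)[:,:2]*1000).astype(np.float32)); ctr[nm]=np.array(rc[0])/1000
        print(n,nm,m.sum(),rc,np.median(P[m],0))
    a=ctr["blue"]-ctr["red"]; L=np.hypot(*a); a/=L; o=(ctr["blue"]+ctr["red"])/2; print("L",L,"origin",o,"yaw of +y",np.degrees(np.arctan2(a[1],a[0])))
    q=P[...,:2]-o; y=q@a; x=q@[a[1],-a[0]]
    m=ok&(abs(x)<.03)&(abs(y)<.12)&(P[...,2]>.07)&(P[...,2]<.1)
    vv,uu=np.nonzero(m&(P[...,2]>.084)); print("knob top",len(uu),np.median(P[m],0),"z max",P[m][:,2].max(),"top xy",plane(c,[[uu.mean(),vv.mean()]],.088)if len(uu) else None)
    m=ok&(abs(x)<.15)&(abs(x)>.036)&(abs(y)<.2)&(P[...,2]>.006)&(P[...,2]<.08)
    k,l,st,ce=cv2.connectedComponentsWithStats(m.astype(np.uint8))
    for i in range(1,k):
        if st[i,4]>40: w=l==i; print("  obj",ce[i].round(),st[i,4],"xy stage",np.c_[x[w].min(),x[w].max(),y[w].min(),y[w].max()].round(3),"z",P[w][:,2].max().round(3))
E
python3 m.py
```

```text
scene red 822 ((460.809326171875, -232.55401611328125), (57.984859466552734, 59.254920959472656), 0.15597394108772278) [ 0.45928487 -0.23456449  0.05521198]Traceback (most recent call last):
  File "m.py", line 8, in <module>
    k,l,st,ce=cv2.connectedComponentsWithStats(m.astype(np.uint8)); i=1+st[1:,4].argmax(); m=l==i
                                                                        ~~~~~~~~~~~~~~~^^
ValueError: attempt to get argmax of an empty sequence
```

```bash
sed -i 's/abs(H-112)<10/abs(H-112)<18/; s/P\[...,0\]>.3)/P[...,0]>.2)/' m.py; python3 m.py
```

```text
scene red 822 ((460.809326171875, -232.55401611328125), (57.984859466552734, 59.254920959472656), 0.15597394108772278) [ 0.45928487 -0.23456449  0.05521198]Traceback (most recent call last):
  File "m.py", line 8, in <module>
    k,l,st,ce=cv2.connectedComponentsWithStats(m.astype(np.uint8)); i=1+st[1:,4].argmax(); m=l==i
                                                                        ~~~~~~~~~~~~~~~^^
ValueError: attempt to get argmax of an empty sequence
```

```bash
python3 - <<'E'
from h import *
for n,pts in(("scene",[(193,183),(193,190),(307,258),(222,190)]),("side",[(294,298),(294,310),(315,182),(302,243)])):
    f=np.load(n+".npz"); c=r.get_calibration(n); P=cloud(c,f["d"]); h=cv2.cvtColor(f["p"],cv2.COLOR_RGB2HSV)
    for u,v in pts: print(n,u,v,f["d"][v,u],P[v,u].round(3),h[v,u],plane(c,[[u,v]],.054).round(3))
E
```

```text
scene 193 183 0.9400325 [0.471 0.083 0.054] [108 206 178] [[0.471 0.083 0.054]]
scene 193 190 0.92186874 [0.455 0.065 0.055] [108 208 180] [[0.456 0.066 0.054]]
scene 307 258 0.7878706 [ 0.469 -0.227  0.056] [  0 255 216] [[ 0.47  -0.226  0.054]]
scene 222 190 0.8709191 [ 0.47  -0.011  0.088] [30 21 24] [[0.496 0.021 0.054]]
side 294 298 0.72410554 [0.467 0.075 0.052] [106 233 239] [[0.467 0.077 0.054]]
side 294 310 0.70340884 [0.465 0.1   0.054] [105 234 239] [[0.465 0.1   0.054]]
side 315 182 0.95548934 [ 0.46  -0.23   0.052] [  1 255 251] [[ 0.46  -0.227  0.054]]
side 302 243 0.76524 [ 0.466 -0.01   0.088] [30  9 28] [[ 0.468 -0.046  0.054]]
```

```bash
sed -i 's/H,S,V=h\[...,0\]/H,S,V=h[...,0].astype(int)/' m.py; python3 m.py
```

```text
scene red 822 ((460.809326171875, -232.55401611328125), (57.984859466552734, 59.254920959472656), 0.15597394108772278) [ 0.45928487 -0.23456449  0.05521198]
scene blue 426 ((466.80523681640625, 76.57842254638672), (63.6322021484375, 53.69533920288086), 88.47113037109375) [0.46623775 0.07663844 0.05497041]
L 0.30919058131859484 origin [ 0.46380728 -0.0779878 ] yaw of +y 88.88883449021495
knob top 85 [ 0.4614636  -0.01690222  0.08621824] z max 0.09100779323919791 top xy [[ 0.46420079 -0.01298136  0.088     ]]
  obj [226. 173.] 88 xy stage [[0.062 0.148 0.151 0.2  ]] z 0.01
  obj [221. 182.] 41 xy stage [[0.055 0.115 0.161 0.171]] z 0.011
  obj [232. 189.] 42 xy stage [[0.062 0.105 0.113 0.149]] z 0.01
  obj [251. 198.] 115 xy stage [[0.07  0.107 0.057 0.096]] z 0.018
  obj [151. 220.] 97 xy stage [[-0.149 -0.037  0.174  0.184]] z 0.011
  obj [139. 221.] 56 xy stage [[-0.15  -0.086  0.193  0.2  ]] z 0.01
  obj [159. 226.] 172 xy stage [[-0.149 -0.037  0.144  0.16 ]] z 0.011
  obj [187. 238.] 237 xy stage [[-0.103 -0.063  0.061  0.102]] z 0.018
  obj [234. 275.] 412 xy stage [[-0.115 -0.07  -0.089 -0.042]] z 0.04
side red 446 ((462.471923828125, -223.84295654296875), (59.95892333984375, 53.48143768310547), 89.84434509277344) [ 0.46193707 -0.22462551  0.05238846]
side blue 1068 ((466.6513671875, 86.02470397949219), (60.47237777709961, 54.85795211791992), 89.5586929321289) [0.46627379 0.08736665 0.05289061]
L 0.3098958450583959 origin [ 0.46456165 -0.06890913] yaw of +y 89.22725093309009
knob top 122 [ 0.46602864 -0.00359536  0.08546367] z max 0.08970283795234126 top xy [[ 0.46611178 -0.00670912  0.088     ]]
  obj [358. 227.] 410 xy stage [[-0.118 -0.071 -0.095 -0.048]] z 0.037
  obj [247. 274.] 183 xy stage [[0.073 0.107 0.049 0.087]] z 0.016
  obj [348. 289.] 297 xy stage [[-0.103 -0.063  0.055  0.094]] z 0.015
  obj [261. 300.] 55 xy stage [[0.038 0.074 0.115 0.128]] z 0.012
```

Emit:
servo_tool:
  turn:
    - [0,0,0.5]
    - [0,0,1.1]
    - [0,0,1.7]
    - [0,0,2.3]
    - [0,0,3]
    - [0,0,3.7]
    - [0,0,4.3]
    - [0,0,4.9]
  slide:
    - [0.4,-1.3,0]
    - [0.8,-2.9,0]
    - [1.3,-4.7,0]
    - [1.8,-6.5,0]
    - [2.3,-8.3,0]
    - [2.9,-10.1,0]
    - [3.4,-11.9,0]
    - [3.8,-13.6,0]
  hand: [1,1,1,1,1,1,1,1]
  squeeze: 40

```text
clock: 1.1
tcp_pos: [0.4053, 0.1989, 0.2312]
orientation: [-0.027, -3.141, 0.0]
contact_force: [0.6, 0.1, -0.1]
grip_width: 0.0854
gripper_force: 0.0
```

Emit:
servo_tool:
  turn:
    - [0,0,0]
    - [0,0,0]
    - [0,0,0]
    - [0,0,0]
    - [0,0,0]
    - [0,0,0]
    - [0,0,0]
    - [0,0,0]
  slide:
    - [0.5,-1.8,0]
    - [1,-3.6,0]
    - [1.5,-5.2,0]
    - [1.8,-6.4,0]
    - [2,-7,0]
    - [2,-7,0]
    - [2,-7,0]
    - [2,-7,0]
  hand: [1,1,1,1,1,1,1,1]

```text
clock: 2.1
tcp_pos: [0.4648, -0.0077, 0.2312]
orientation: [-0.025, -3.141, -0.0]
contact_force: [0.0, 0.2, -0.8]
grip_width: 0.0852
gripper_force: 0.0
```

```bash
python3 - <<'E'
from h import *
from scipy.spatial.transform import Rotation as R
o=r.get_obs(); print(o["clock"],o["tcp_pos"],o["joints"].round(2),R.from_rotvec(o["orientation"]).as_matrix().round(3),o["contact_force"])
c=r.get_calibration("wrist"); p,d=r.grab_frame("wrist"); cv2.imwrite("pics/w1.png",p[:,:,::-1]); np.savez("wrist.npz",p=p,d=d)
P=cloud(c,d); m=(d>0)&(abs(P[...,2]-.086)<.004)&(abs(P[...,0]-.465)<.03)&(abs(P[...,1]+.01)<.04)
v,u=np.nonzero(m); print(len(u),np.median(P[m],0), P[m].min(0),P[m].max(0), u.mean(),v.mean())
h=cv2.cvtColor(p,cv2.COLOR_RGB2HSV); H=h[...,0].astype(int);b=(abs(P[...,2]-.054)<.005)&(h[...,1]>150)
for q in(((H<6)|(H>174))&b,(abs(H-108)<10)&b): print(q.sum(),(P[q].min(0),P[q].max(0),np.median(P[q],0)) if q.any() else 0)
E
```

```text
2.1 [ 0.4648153  -0.00773269  0.2312267 ] [-0.41  0.12  0.32  2.06 -0.05  0.97  1.49] [[-1.     0.016 -0.   ]
 [ 0.016  1.     0.   ]
 [ 0.     0.    -1.   ]] [ 0.00236316  0.23028776 -0.82976851]
605 [ 0.46422069 -0.01183413  0.08770525] [ 0.45315356 -0.0236204   0.08200794] [ 0.47605928 -0.00058718  0.08955894] 272.70413223140497 194.52892561983472
2672 (array([ 0.43542841, -0.25858853,  0.04906789]), array([ 0.48905878, -0.20282013,  0.05699976]), array([ 0.46103805, -0.22826055,  0.05421377]))
2939 (array([0.43952146, 0.05169221, 0.05007319]), array([0.49248318, 0.10851597, 0.0562479 ]), array([0.46470578, 0.08002845, 0.05386065]))
```

View pics/w1.png

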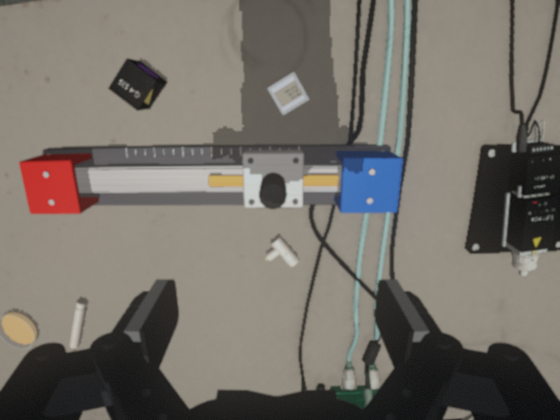

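The wrist view shows the knob at (272,194), i.e. (0.464, -0.012), with clear space around it. I'll descend and close along the rail.

Emit:
servo_tool:
  turn:
    - [0,0,0]
    - [0,0,0]
    - [0,0,0]
    - [0,0,0]
    - [0,0,0]
    - [0,0,0]
    - [0,0,0]
    - [0,0,0]
  slide:
    - [0,-0.14,-1]
    - [0,-0.14,-2.2]
    - [0,-0.14,-3.4]
    - [0,-0.14,-4.4]
    - [0,-0.14,-5.2]
    - [0,-0.14,-5.7]
    - [0,-0.14,-5.95]
    - [0,-0.14,-5.95]
  hand: [1,1,1,1,1,1,1,1]

```text
clock: 3.15
tcp_pos: [0.4651, -0.013, 0.0529]
orientation: [-0.028, -3.141, -0.0]
contact_force: [-0.2, 0.2, -0.2]
grip_width: 0.085
gripper_force: 0.0
```

Emit:
servo_tool:
  turn:
    - [0,0,0]
    - [0,0,0]
    - [0,0,0]
    - [0,0,0]
    - [0,0,0]
    - [0,0,0]
    - [0,0,0]
    - [0,0,0]
  slide:
    - [0,0,0]
    - [0,0,0]
    - [0,0,0]
    - [0,0,0]
    - [0,0,0]
    - [0,0,0]
    - [0,0,0]
    - [0,0,0]
  hand: [0.6,0.4,0.3,0.2,0.1,0.1,0.1,0.1]
  squeeze: 40

```text
clock: 4.15
tcp_pos: [0.4653, -0.013, 0.0532]
orientation: [0.029, 3.141, 0.001]
contact_force: [-2.2, 0.7, 6.8]
grip_width: 0.0233
gripper_force: 38.9
```

Emit:
servo_tool:
  turn:
    - [0,0,0]
    - [0,0,0]
  slide:
    - [0,-0.08,0]
    - [0,-0.16,0]
  hand: [0.1,0.1]

```text
clock: 4.4
tcp_pos: [0.4653, -0.0176, 0.0532]
orientation: [0.028, 3.141, 0.001]
contact_force: [-1.5, 1.7, 4.5]
grip_width: 0.0232
gripper_force: 38.8
```

Emit:
servo_tool:
  turn:
    - [0,0,0]
    - [0,0,0]
  slide:
    - [0,-0.08,0]
    - [0,-0.16,0]
  hand: [0.1,0.1]

```text
clock: 4.65
tcp_pos: [0.4652, -0.0225, 0.0532]
orientation: [0.028, 3.141, 0.001]
contact_force: [-1.4, 0.7, 6.2]
grip_width: 0.0231
gripper_force: 38.8
```

Emit:
servo_tool:
  turn:
    - [0,0,0]
    - [0,0,0]
  slide:
    - [-0.01,-0.08,0]
    - [-0.01,-0.16,0]
  hand: [0.1,0.1]

```text
clock: 4.9
tcp_pos: [0.4651, -0.0273, 0.0533]
orientation: [0.028, 3.141, 0.001]
contact_force: [-0.9, 1.3, 6.2]
grip_width: 0.0232
gripper_force: 38.9
```

Emit:
servo_tool:
  turn:
    - [0,0,0]
    - [0,0,0]
  slide:
    - [0,-0.08,0]
    - [0,-0.16,0]
  hand: [0.1,0.1]

```text
clock: 5.15
tcp_pos: [0.465, -0.0321, 0.0532]
orientation: [0.028, 3.141, 0.001]
contact_force: [-0.9, 1.4, 5.8]
grip_width: 0.0231
gripper_force: 38.9
```

Emit:
servo_tool:
  turn:
    - [0,0,0]
    - [0,0,0]
  slide:
    - [0,-0.08,0]
    - [0,-0.16,0]
  hand: [0.1,0.1]

```text
clock: 5.4
tcp_pos: [0.465, -0.0369, 0.0532]
orientation: [0.028, 3.141, 0.001]
contact_force: [-1.5, 0.7, 6.5]
grip_width: 0.0231
gripper_force: 38.9
```

Emit:
servo_tool:
  turn:
    - [0,0,0]
    - [0,0,0]
  slide:
    - [-0.01,-0.08,0]
    - [-0.01,-0.16,0]
  hand: [0.1,0.1]

```text
clock: 5.65
tcp_pos: [0.465, -0.0417, 0.0533]
orientation: [0.028, 3.141, 0.001]
contact_force: [-1.0, 0.9, 6.1]
grip_width: 0.0233
gripper_force: 38.9
```

Emit:
servo_tool:
  turn:
    - [0,0,0]
    - [0,0,0]
  slide:
    - [0,-0.08,0]
    - [0,-0.16,0]
  hand: [0.1,0.1]

```text
clock: 5.9
tcp_pos: [0.4649, -0.0466, 0.0532]
orientation: [0.028, 3.141, 0.001]
contact_force: [-0.9, 1.7, 5.7]
grip_width: 0.0231
gripper_force: 38.9
```

Emit:
servo_tool:
  turn:
    - [0,0,0]
    - [0,0,0]
  slide:
    - [0,-0.08,0]
    - [0,-0.16,0]
  hand: [0.1,0.1]

```text
clock: 6.15
tcp_pos: [0.4648, -0.0513, 0.0532]
orientation: [0.028, 3.141, 0.001]
contact_force: [-0.1, 1.6, 7.1]
grip_width: 0.0228
gripper_force: 38.9
```

Emit:
servo_tool:
  turn:
    - [0,0,0]
    - [0,0,0]
  slide:
    - [-0.01,-0.08,0]
    - [-0.01,-0.16,0]
  hand: [0.1,0.1]

```text
clock: 6.4
tcp_pos: [0.4648, -0.0562, 0.0533]
orientation: [0.028, 3.14, 0.001]
contact_force: [-1.0, 1.9, 6.1]
grip_width: 0.0232
gripper_force: 38.9
```

Emit:
servo_tool:
  turn:
    - [0,0,0]
    - [0,0,0]
  slide:
    - [0,-0.08,0]
    - [0,-0.16,0]
  hand: [0.1,0.1]

```text
clock: 6.65
tcp_pos: [0.4647, -0.061, 0.0532]
orientation: [0.028, 3.14, 0.001]
contact_force: [-0.2, 0.8, 6.6]
grip_width: 0.023
gripper_force: 38.9
```

Emit:
servo_tool:
  turn:
    - [0,0,0]
    - [0,0,0]
  slide:
    - [0,-0.08,0]
    - [0,-0.16,0]
  hand: [0.1,0.1]

```text
clock: 6.9
tcp_pos: [0.4646, -0.0658, 0.0532]
orientation: [0.028, 3.141, 0.001]
contact_force: [-0.8, 1.5, 5.6]
grip_width: 0.0232
gripper_force: 38.9
```

Emit:
servo_tool:
  turn:
    - [0,0,0]
    - [0,0,0]
  slide:
    - [-0.01,-0.08,0]
    - [-0.01,-0.16,0]
  hand: [0.1,0.1]

```text
clock: 7.15
tcp_pos: [0.4646, -0.0706, 0.0533]
orientation: [0.028, 3.14, 0.0]
contact_force: [0.7, 1.0, 5.0]
grip_width: 0.0229
gripper_force: 38.9
```

Emit:
servo_tool:
  turn:
    - [0,0,0]
    - [0,0,0]
  slide:
    - [0,-0.08,0]
    - [0,-0.16,0]
  hand: [0.1,0.1]

```text
clock: 7.4
tcp_pos: [0.4645, -0.0755, 0.0532]
orientation: [0.028, 3.14, 0.0]
contact_force: [0.0, 1.7, 6.6]
grip_width: 0.0231
gripper_force: 38.9
```

Emit:
servo_tool:
  turn:
    - [0,0,0]
    - [0,0,0]
  slide:
    - [0,-0.08,0]
    - [0,-0.16,0]
  hand: [0.1,0.1]

```text
clock: 7.65
tcp_pos: [0.4645, -0.0803, 0.0532]
orientation: [0.028, 3.14, 0.0]
contact_force: [0.3, 0.6, 5.4]
grip_width: 0.023
gripper_force: 38.9
```

Emit:
servo_tool:
  turn:
    - [0,0,0]
    - [0,0,0]
  slide:
    - [-0.01,-0.08,0]
    - [-0.01,-0.16,0]
  hand: [0.1,0.1]

```text
clock: 7.9
tcp_pos: [0.4644, -0.0849, 0.0533]
orientation: [0.028, 3.14, 0.001]
contact_force: [0.4, 3.8, 6.5]
grip_width: 0.0234
gripper_force: 38.9
```

Emit:
servo_tool:
  turn:
    - [0,0,0]
    - [0,0,0]
  slide:
    - [0,-0.08,0]
    - [0,-0.16,0]
  hand: [0.1,0.1]

```text
clock: 8.15
tcp_pos: [0.4643, -0.0886, 0.0532]
orientation: [0.027, 3.141, 0.003]
contact_force: [-0.4, 5.9, 8.4]
grip_width: 0.023
gripper_force: 39.2
```

Emit:
servo_tool:
  turn:
    - [0,0,0]
    - [0,0,0]
  slide:
    - [0,-0.08,0]
    - [0,-0.16,0]
  hand: [0.1,0.1]

```text
clock: 8.4
tcp_pos: [0.4643, -0.0925, 0.0532]
orientation: [0.026, 3.141, 0.004]
contact_force: [-1.5, 8.4, 9.0]
grip_width: 0.0235
gripper_force: 39.4
```

Emit:
servo_tool:
  turn:
    - [0,0,0]
    - [0,0,0]
  slide:
    - [-0.01,-0.08,0]
    - [-0.01,-0.16,0]
  hand: [0.1,0.1]

```text
clock: 8.65
tcp_pos: [0.4642, -0.0973, 0.0533]
orientation: [0.025, 3.14, 0.004]
contact_force: [0.6, 7.0, 7.9]
grip_width: 0.0232
gripper_force: 39.3
```

Emit:
servo_tool:
  turn:
    - [0,0,0]
    - [0,0,0]
  slide:
    - [0,-0.08,0]
    - [0,-0.16,0]
  hand: [0.1,0.1]

```text
clock: 8.9
tcp_pos: [0.4641, -0.1025, 0.0533]
orientation: [0.026, 3.14, 0.003]
contact_force: [0.2, 6.9, 7.8]
grip_width: 0.0232
gripper_force: 39.3
```

Emit:
servo_tool:
  turn:
    - [0,0,0]
    - [0,0,0]
  slide:
    - [0,-0.08,0]
    - [0,-0.16,0]
  hand: [0.1,0.1]

```text
clock: 9.15
tcp_pos: [0.4641, -0.1074, 0.0533]
orientation: [0.026, 3.14, 0.003]
contact_force: [1.2, 5.7, 6.9]
grip_width: 0.0231
gripper_force: 39.2
```

Emit:
servo_tool:
  turn:
    - [0,0,0]
    - [0,0,0]
  slide:
    - [0,-0.08,0]
    - [0,-0.16,0]
  hand: [0.1,0.1]

```text
clock: 9.4
tcp_pos: [0.464, -0.1128, 0.0532]
orientation: [0.027, 3.14, 0.002]
contact_force: [-0.4, 3.1, 6.6]
grip_width: 0.023
gripper_force: 39.2
```

Emit:
servo_tool:
  turn:
    - [0,0,0]
    - [0,0,0]
  slide:
    - [-0.01,-0.08,0]
    - [-0.01,-0.16,0]
  hand: [0.1,0.1]

```text
clock: 9.65
tcp_pos: [0.464, -0.1182, 0.0533]
orientation: [0.027, 3.14, 0.001]
contact_force: [1.3, 2.5, 6.3]
grip_width: 0.0227
gripper_force: 39.1
```

Emit:
servo_tool:
  turn:
    - [0,0,0]
    - [0,0,0]
  slide:
    - [0,-0.08,0]
    - [0,-0.16,0]
  hand: [0.1,0.1]

```text
clock: 9.9
tcp_pos: [0.4639, -0.1235, 0.0533]
orientation: [0.028, 3.14, 0.0]
contact_force: [0.8, 1.0, 5.2]
grip_width: 0.023
gripper_force: 39.1
```

Emit:
servo_tool:
  turn:
    - [0,0,0]
    - [0,0,0]
  slide:
    - [0,-0.08,0]
    - [0,-0.16,0]
  hand: [0.1,0.1]

```text
clock: 10.15
tcp_pos: [0.4639, -0.1284, 0.0533]
orientation: [0.028, 3.14, 0.0]
contact_force: [1.2, 2.2, 5.3]
grip_width: 0.0228
gripper_force: 39.1
```

Emit:
servo_tool:
  turn:
    - [0,0,0]
    - [0,0,0]
  slide:
    - [0,-0.08,0]
    - [0,-0.16,0]
  hand: [0.1,0.1]

```text
clock: 10.4
tcp_pos: [0.4638, -0.1332, 0.0533]
orientation: [0.028, 3.14, 0.0]
contact_force: [0.1, 1.5, 5.8]
grip_width: 0.0231
gripper_force: 39.2
```

Emit:
servo_tool:
  turn:
    - [0,0,0]
    - [0,0,0]
  slide:
    - [-0.01,-0.08,0]
    - [-0.01,-0.16,0]
  hand: [0.1,0.1]

```text
clock: 10.65
tcp_pos: [0.4637, -0.138, 0.0533]
orientation: [0.028, 3.14, -0.0]
contact_force: [2.1, 0.2, 5.5]
grip_width: 0.0232
gripper_force: 39.1
```

Emit:
servo_tool:
  turn:
    - [0,0,0]
    - [0,0,0]
  slide:
    - [0,-0.08,0]
    - [0,-0.16,0]
  hand: [0.1,0.1]

```text
clock: 10.9
tcp_pos: [0.4637, -0.1429, 0.0533]
orientation: [0.028, 3.14, -0.0]
contact_force: [1.3, 1.9, 5.6]
grip_width: 0.0232
gripper_force: 39.2
```

Emit:
servo_tool:
  turn:
    - [0,0,0]
    - [0,0,0]
  slide:
    - [0,-0.06,0]
    - [0,-0.12,0]
  hand: [0.1,0.1]

```text
clock: 11.15
tcp_pos: [0.4636, -0.1464, 0.0532]
orientation: [0.028, 3.14, -0.0]
contact_force: [1.3, 1.1, 5.3]
grip_width: 0.0229
gripper_force: 39.2
```

Emit:
servo_tool:
  turn:
    - [0,0,0]
    - [0,0,0]
  slide:
    - [0,-0.02,0]
    - [0,-0.04,0]
  hand: [0.1,0.1]

```text
clock: 11.4
tcp_pos: [0.4636, -0.1477, 0.0533]
orientation: [0.028, 3.14, -0.0]
contact_force: [1.9, 1.1, 5.3]
grip_width: 0.0229
gripper_force: 39.2
```

Emit:
servo_tool:
  turn:
    - [0,0,0]
    - [0,0,0]
  slide:
    - [0,-0.02,0]
    - [0,-0.04,0]
  hand: [0.1,0.1]

```text
clock: 11.65
tcp_pos: [0.4636, -0.1488, 0.0532]
orientation: [0.028, 3.14, -0.0]
contact_force: [1.5, 1.1, 7.1]
grip_width: 0.023
gripper_force: 39.2
```

Emit:
servo_tool:
  turn:
    - [0,0,0]
    - [0,0,0]
  slide:
    - [0,-0.02,0]
    - [0,-0.04,0]
  hand: [0.1,0.1]

```text
clock: 11.9
tcp_pos: [0.4636, -0.1501, 0.0533]
orientation: [0.029, 3.14, -0.0]
contact_force: [1.4, 1.4, 5.7]
grip_width: 0.0229
gripper_force: 39.2
```

Emit:
servo_tool:
  turn:
    - [0,0,0]
    - [0,0,0]
  slide:
    - [0,-0.02,0]
    - [0,-0.04,0]
  hand: [0.1,0.1]

```text
clock: 12.15
tcp_pos: [0.4635, -0.1513, 0.0532]
orientation: [0.029, 3.14, -0.0]
contact_force: [1.2, 1.5, 7.3]
grip_width: 0.0227
gripper_force: 39.2
```

Emit:
servo_tool:
  turn:
    - [0,0,0]
    - [0,0,0]
  slide:
    - [0,-0.02,0]
    - [0,-0.04,0]
  hand: [0.1,0.1]

```text
clock: 12.4
tcp_pos: [0.4635, -0.1525, 0.0532]
orientation: [0.028, 3.14, -0.0]
contact_force: [1.0, 1.3, 7.1]
grip_width: 0.0231
gripper_force: 39.2
```

Emit:
servo_tool:
  turn:
    - [0,0,0]
    - [0,0,0]
  slide:
    - [0,-0.02,0]
    - [0,-0.04,0]
  hand: [0.1,0.1]

```text
clock: 12.65
tcp_pos: [0.4635, -0.1537, 0.0533]
orientation: [0.028, 3.14, -0.0]
contact_force: [2.1, 0.9, 6.6]
grip_width: 0.0232
gripper_force: 39.2
```

Emit:
servo_tool:
  turn:
    - [0,0,0]
    - [0,0,0]
  slide:
    - [0,-0.02,0]
    - [0,-0.04,0]
  hand: [0.1,0.1]

```text
clock: 12.9
tcp_pos: [0.4635, -0.1549, 0.0533]
orientation: [0.029, 3.14, -0.0]
contact_force: [1.6, 0.9, 5.9]
grip_width: 0.0232
gripper_force: 39.2
```

Emit:
servo_tool:
  turn:
    - [0,0,0]
    - [0,0,0]
  slide:
    - [0,-0.02,0]
    - [0,-0.04,0]
  hand: [0.1,0.1]

```text
clock: 13.15
tcp_pos: [0.4635, -0.1561, 0.0533]
orientation: [0.028, 3.14, -0.0]
contact_force: [2.2, 0.4, 6.1]
grip_width: 0.023
gripper_force: 39.2
```

Emit:
servo_tool:
  turn:
    - [0,0,0]
    - [0,0,0]
  slide:
    - [0,-0.02,0]
    - [0,-0.04,0]
  hand: [0.1,0.1]

```text
clock: 13.4
tcp_pos: [0.4635, -0.1572, 0.0533]
orientation: [0.028, 3.14, -0.0]
contact_force: [1.8, 1.4, 6.1]
grip_width: 0.023
gripper_force: 39.2
```

Emit:
servo_tool:
  turn:
    - [0,0,0]
    - [0,0,0]
  slide:
    - [-0.01,-0.02,0]
    - [-0.01,-0.04,0]
  hand: [0.1,0.1]

```text
clock: 13.65
tcp_pos: [0.4634, -0.1584, 0.0532]
orientation: [0.028, 3.14, -0.0]
contact_force: [1.7, 1.9, 5.0]
grip_width: 0.0233
gripper_force: 39.2
```

Emit:
servo_tool:
  turn:
    - [0,0,0]
    - [0,0,0]
  slide:
    - [0,-0.02,0]
    - [0,-0.04,0]
  hand: [0.1,0.1]

```text
clock: 13.9
tcp_pos: [0.4634, -0.1596, 0.0533]
orientation: [0.028, 3.139, -0.0]
contact_force: [1.6, 0.9, 5.6]
grip_width: 0.0233
gripper_force: 39.2
```

Emit:
servo_tool:
  turn:
    - [0,0,0]
    - [0,0,0]
  slide:
    - [0,-0.02,0]
    - [0,-0.04,0]
  hand: [0.1,0.1]

```text
clock: 14.15
tcp_pos: [0.4634, -0.1609, 0.0533]
orientation: [0.029, 3.14, -0.0]
contact_force: [1.3, 1.4, 5.9]
grip_width: 0.0233
gripper_force: 39.2
```

Emit:
servo_tool:
  turn:
    - [0,0,0]
    - [0,0,0]
  slide:
    - [0,-0.02,0]
    - [0,-0.04,0]
  hand: [0.1,0.1]

```text
clock: 14.4
tcp_pos: [0.4634, -0.162, 0.0532]
orientation: [0.028, 3.14, -0.0]
contact_force: [1.8, 1.3, 5.6]
grip_width: 0.0227
gripper_force: 39.2
```

Emit:
servo_tool:
  turn:
    - [0,0,0]
    - [0,0,0]
  slide:
    - [0,-0.02,0]
    - [0,-0.04,0]
  hand: [0.1,0.1]

```text
clock: 14.65
tcp_pos: [0.4634, -0.1633, 0.0533]
orientation: [0.028, 3.14, -0.0]
contact_force: [1.7, 0.9, 5.3]
grip_width: 0.0233
gripper_force: 39.2
```

Emit:
servo_tool:
  turn:
    - [0,0,0]
    - [0,0,0]
  slide:
    - [0,-0.02,0]
    - [0,-0.04,0]
  hand: [0.1,0.1]

```text
clock: 14.9
tcp_pos: [0.4634, -0.1644, 0.0533]
orientation: [0.028, 3.14, -0.0]
contact_force: [1.0, 1.6, 6.1]
grip_width: 0.0227
gripper_force: 39.2
```

Emit:
servo_tool:
  turn:
    - [0,0,0]
    - [0,0,0]
  slide:
    - [0,-0.02,0]
    - [0,-0.04,0]
  hand: [0.1,0.1]

```text
clock: 15.15
tcp_pos: [0.4633, -0.1657, 0.0532]
orientation: [0.028, 3.14, -0.0]
contact_force: [1.6, 1.1, 6.2]
grip_width: 0.0231
gripper_force: 39.2
```

Emit:
servo_tool:
  turn:
    - [0,0,0]
    - [0,0,0]
  slide:
    - [0,-0.02,0]
    - [0,-0.04,0]
  hand: [0.1,0.1]

```text
clock: 15.4
tcp_pos: [0.4633, -0.1669, 0.0532]
orientation: [0.029, 3.14, -0.0]
contact_force: [2.0, 1.5, 6.0]
grip_width: 0.0227
gripper_force: 39.2
```

Emit:
servo_tool:
  turn:
    - [0,0,0]
    - [0,0,0]
  slide:
    - [0,-0.02,0]
    - [0,-0.04,0]
  hand: [0.1,0.1]

```text
clock: 15.65
tcp_pos: [0.4634, -0.1681, 0.0533]
orientation: [0.028, 3.14, -0.0]
contact_force: [1.9, 1.1, 5.3]
grip_width: 0.0227
gripper_force: 39.2
```

Emit:
servo_tool:
  turn:
    - [0,0,0]
    - [0,0,0]
  slide:
    - [0,-0.02,0]
    - [0,-0.04,0]
  hand: [0.1,0.1]

```text
clock: 15.9
tcp_pos: [0.4633, -0.1692, 0.0532]
orientation: [0.028, 3.14, -0.0]
contact_force: [2.0, 1.1, 6.6]
grip_width: 0.0228
gripper_force: 39.2
```

Emit:
servo_tool:
  turn:
    - [0,0,0]
    - [0,0,0]
  slide:
    - [0,-0.02,0]
    - [0,-0.04,0]
  hand: [0.1,0.1]

```text
clock: 16.15
tcp_pos: [0.4633, -0.17, 0.0533]
orientation: [0.028, 3.14, 0.001]
contact_force: [1.5, 3.5, 7.9]
grip_width: 0.023
gripper_force: 39.3
```

Emit:
servo_tool:
  turn:
    - [0,0,0]
    - [0,0,0]
  slide:
    - [0,-0.02,0]
    - [0,-0.04,0]
  hand: [0.1,0.1]

```text
clock: 16.4
tcp_pos: [0.4633, -0.1706, 0.0532]
orientation: [0.027, 3.14, 0.002]
contact_force: [1.7, 4.5, 7.7]
grip_width: 0.023
gripper_force: 39.4
```

Emit:
servo_tool:
  turn:
    - [0,0,0]
    - [0,0,0]
  slide:
    - [0,-0.03,0]
    - [0,-0.06,0]
  hand: [0.1,0.1]

```text
clock: 16.65
tcp_pos: [0.4633, -0.1714, 0.0532]
orientation: [0.026, 3.141, 0.003]
contact_force: [0.1, 8.8, 9.5]
grip_width: 0.0229
gripper_force: 39.7
```

Emit:
servo_tool:
  turn:
    - [0,0,0]
    - [0,0,0]
  slide:
    - [0,-0.03,0]
    - [0,-0.05,0]
  hand: [0.1,0.1]

```text
clock: 16.9
tcp_pos: [0.4632, -0.172, 0.0532]
orientation: [0.025, 3.141, 0.005]
contact_force: [1.2, 11.5, 11.4]
grip_width: 0.0229
gripper_force: 39.9
```

Emit:
servo_tool:
  turn:
    - [0,0,0]
    - [0,0,0]
  slide:
    - [0,0,0]
    - [0,0,0]
  hand: [0.1,0.1]

```text
clock: 17.15
tcp_pos: [0.4633, -0.172, 0.0532]
orientation: [0.025, 3.141, 0.005]
contact_force: [-0.2, 8.4, 10.6]
grip_width: 0.0227
gripper_force: 39.8
```

Emit:
servo_tool:
  turn:
    - [0,0,0]
    - [0,0,0]
    - [0,0,0]
    - [0,0,0]
    - [0,0,0]
    - [0,0,0]
    - [0,0,0]
  slide:
    - [0,0.1,0]
    - [0,0.35,0]
    - [0.01,0.65,0]
    - [0.01,0.95,0]
    - [0.02,1.2,0]
    - [0.02,1.35,0]
    - [0.02,1.43,0]
  hand: [0.1,0.1,0.1,0.1,0.1,0.1,0.1]

```text
clock: 18.02
tcp_pos: [0.4638, -0.1321, 0.0532]
orientation: [0.029, 3.14, -0.001]
contact_force: [2.2, -1.1, 6.8]
grip_width: 0.023
gripper_force: 39.5
```

Emit:
servo_tool:
  turn:
    - [0,0,0]
    - [0,0,0]
  slide:
    - [0,0.08,0]
    - [0,0.16,0]
  hand: [0.1,0.1]

```text
clock: 18.27
tcp_pos: [0.4638, -0.1274, 0.0532]
orientation: [0.029, 3.14, -0.001]
contact_force: [2.6, -1.3, 6.3]
grip_width: 0.023
gripper_force: 39.4
```

Emit:
servo_tool:
  turn:
    - [0,0,0]
    - [0,0,0]
  slide:
    - [0,0.08,0]
    - [0,0.16,0]
  hand: [0.1,0.1]

```text
clock: 18.52
tcp_pos: [0.4639, -0.1227, 0.0533]
orientation: [0.029, 3.139, -0.001]
contact_force: [2.3, 0.0, 6.2]
grip_width: 0.0229
gripper_force: 39.4
```

Emit:
servo_tool:
  turn:
    - [0,0,0]
    - [0,0,0]
  slide:
    - [0.01,0.08,0]
    - [0.01,0.16,0]
  hand: [0.1,0.1]

```text
clock: 18.77
tcp_pos: [0.4639, -0.1184, 0.0532]
orientation: [0.03, 3.14, -0.002]
contact_force: [1.6, -5.1, 5.8]
grip_width: 0.0231
gripper_force: 39.4
```

Emit:
servo_tool:
  turn:
    - [0,0,0]
    - [0,0,0]
  slide:
    - [0,0.08,0]
    - [0,0.16,0]
  hand: [0.1,0.1]

```text
clock: 19.02
tcp_pos: [0.464, -0.1146, 0.0533]
orientation: [0.031, 3.139, -0.004]
contact_force: [3.0, -7.4, 6.2]
grip_width: 0.0231
gripper_force: 39.4
```

Emit:
servo_tool:
  turn:
    - [0,0,0]
    - [0,0,0]
  slide:
    - [0,0.08,0]
    - [0,0.16,0]
  hand: [0.1,0.1]

```text
clock: 19.27
tcp_pos: [0.4641, -0.1105, 0.0533]
orientation: [0.032, 3.139, -0.005]
contact_force: [2.4, -5.7, 5.1]
grip_width: 0.0232
gripper_force: 39.4
```

Emit:
servo_tool:
  turn:
    - [0,0,0]
    - [0,0,0]
  slide:
    - [0.01,0.08,0]
    - [0.01,0.16,0]
  hand: [0.1,0.1]

```text
clock: 19.52
tcp_pos: [0.4641, -0.1056, 0.0533]
orientation: [0.032, 3.14, -0.004]
contact_force: [1.3, -7.9, 6.6]
grip_width: 0.023
gripper_force: 39.5
```

Emit:
servo_tool:
  turn:
    - [0,0,0]
    - [0,0,0]
  slide:
    - [0,0.08,0]
    - [0,0.16,0]
  hand: [0.1,0.1]

```text
clock: 19.77
tcp_pos: [0.4642, -0.1005, 0.0533]
orientation: [0.032, 3.139, -0.004]
contact_force: [1.0, -5.9, 6.3]
grip_width: 0.0229
gripper_force: 39.5
```

Emit:
servo_tool:
  turn:
    - [0,0,0]
    - [0,0,0]
  slide:
    - [0,0.08,0]
    - [0,0.16,0]
  hand: [0.1,0.1]

```text
clock: 20.02
tcp_pos: [0.4643, -0.0955, 0.0533]
orientation: [0.031, 3.139, -0.004]
contact_force: [1.6, -7.1, 7.2]
grip_width: 0.0231
gripper_force: 39.5
```

Emit:
servo_tool:
  turn:
    - [0,0,0]
    - [0,0,0]
  slide:
    - [0.01,0.08,0]
    - [0.01,0.16,0]
  hand: [0.1,0.1]

```text
clock: 20.27
tcp_pos: [0.4643, -0.0901, 0.0532]
orientation: [0.031, 3.14, -0.002]
contact_force: [0.4, -3.3, 8.5]
grip_width: 0.0232
gripper_force: 39.6
```

Emit:
servo_tool:
  turn:
    - [0,0,0]
    - [0,0,0]
  slide:
    - [0,0.08,0]
    - [0,0.16,0]
  hand: [0.1,0.1]

```text
clock: 20.52
tcp_pos: [0.4644, -0.0848, 0.0532]
orientation: [0.03, 3.14, -0.002]
contact_force: [1.6, -2.6, 7.8]
grip_width: 0.023
gripper_force: 39.6
```

Emit:
servo_tool:
  turn:
    - [0,0,0]
    - [0,0,0]
  slide:
    - [0,0.08,0]
    - [0,0.16,0]
  hand: [0.1,0.1]

```text
clock: 20.78
tcp_pos: [0.4645, -0.0795, 0.0532]
orientation: [0.029, 3.14, -0.001]
contact_force: [2.4, -0.8, 8.0]
grip_width: 0.0229
gripper_force: 39.6
```

Emit:
servo_tool:
  turn:
    - [0,0,0]
    - [0,0,0]
    - [0,0,0]
    - [0,0,0]
    - [0,0,0]
    - [0,0,0]
    - [0,0,0]
    - [0,0,0]
  slide:
    - [0,0.2,0]
    - [0.01,0.55,0]
    - [0.02,0.95,0]
    - [0.02,1.35,0]
    - [0.03,1.75,0]
    - [0.03,2.1,0]
    - [0.04,2.3,0]
    - [0.04,2.4,0]
  hand: [0.1,0.1,0.1,0.1,0.1,0.1,0.1,0.1]

```text
clock: 21.78
tcp_pos: [0.4653, -0.0071, 0.0532]
orientation: [0.029, 3.141, -0.0]
contact_force: [1.4, -1.3, 9.1]
grip_width: 0.0232
gripper_force: 39.9
```

Emit:
servo_tool:
  turn:
    - [0,0,0]
    - [0,0,0]
  slide:
    - [0,0.04,0]
    - [0,0.08,0]
  hand: [0.1,0.1]

```text
clock: 22.02
tcp_pos: [0.4654, -0.005, 0.0532]
orientation: [0.029, 3.141, -0.001]
contact_force: [0.2, -0.6, 9.5]
grip_width: 0.023
gripper_force: 39.8
```

Emit:
servo_tool:
  turn:
    - [0,0,0]
    - [0,0,0]
  slide:
    - [0,0.02,0]
    - [0,0.04,0]
  hand: [0.1,0.1]

```text
clock: 22.28
tcp_pos: [0.4654, -0.0039, 0.0532]
orientation: [0.029, 3.141, -0.0]
contact_force: [0.6, -0.8, 9.5]
grip_width: 0.0231
gripper_force: 39.8
```

Emit:
servo_tool:
  turn:
    - [0,0,0]
    - [0,0,0]
  slide:
    - [0,0.02,0]
    - [0,0.04,0]
  hand: [0.1,0.1]

```text
clock: 22.52
tcp_pos: [0.4654, -0.0027, 0.0532]
orientation: [0.029, 3.141, -0.001]
contact_force: [0.2, -1.6, 8.4]
grip_width: 0.023
gripper_force: 39.8
```

Emit:
servo_tool:
  turn:
    - [0,0,0]
    - [0,0,0]
  slide:
    - [0,0.02,0]
    - [0,0.04,0]
  hand: [0.1,0.1]

```text
clock: 22.78
tcp_pos: [0.4654, -0.0015, 0.0532]
orientation: [0.029, 3.141, -0.001]
contact_force: [1.2, -1.1, 8.3]
grip_width: 0.0228
gripper_force: 39.8
```

Emit:
servo_tool:
  turn:
    - [0,0,0]
    - [0,0,0]
  slide:
    - [0,0.02,0]
    - [0,0.04,0]
  hand: [0.1,0.1]

```text
clock: 23.02
tcp_pos: [0.4654, -0.0003, 0.0532]
orientation: [0.029, 3.141, -0.001]
contact_force: [0.5, -0.9, 9.1]
grip_width: 0.023
gripper_force: 39.8
```

Emit:
servo_tool:
  turn:
    - [0,0,0]
    - [0,0,0]
  slide:
    - [0,0.02,0]
    - [0,0.04,0]
  hand: [0.1,0.1]

```text
clock: 23.28
tcp_pos: [0.4654, 0.0009, 0.0532]
orientation: [0.029, 3.141, -0.001]
contact_force: [1.1, -1.2, 9.0]
grip_width: 0.0231
gripper_force: 39.8
```

Emit:
servo_tool:
  turn:
    - [0,0,0]
    - [0,0,0]
  slide:
    - [0,0.02,0]
    - [0,0.04,0]
  hand: [0.1,0.1]

```text
clock: 23.52
tcp_pos: [0.4655, 0.0021, 0.0532]
orientation: [0.029, 3.14, -0.001]
contact_force: [-0.3, -0.6, 8.4]
grip_width: 0.0229
gripper_force: 39.8
```

Emit:
servo_tool:
  turn:
    - [0,0,0]
    - [0,0,0]
  slide:
    - [0,0.02,0]
    - [0,0.04,0]
  hand: [0.1,0.1]

```text
clock: 23.78
tcp_pos: [0.4655, 0.0033, 0.0532]
orientation: [0.029, 3.14, -0.001]
contact_force: [0.3, -1.6, 9.7]
grip_width: 0.0232
gripper_force: 39.8
```

Emit:
servo_tool:
  turn:
    - [0,0,0]
    - [0,0,0]
  slide:
    - [0,0.02,0]
    - [0,0.04,0]
  hand: [0.1,0.1]

```text
clock: 24.02
tcp_pos: [0.4655, 0.0045, 0.0532]
orientation: [0.029, 3.14, -0.001]
contact_force: [1.4, -1.6, 8.6]
grip_width: 0.023
gripper_force: 39.8
```

Emit:
servo_tool:
  turn:
    - [0,0,0]
    - [0,0,0]
  slide:
    - [0,0.02,0]
    - [0,0.04,0]
  hand: [0.1,0.1]

```text
clock: 24.28
tcp_pos: [0.4655, 0.0057, 0.0532]
orientation: [0.029, 3.14, -0.001]
contact_force: [0.6, -1.5, 8.5]
grip_width: 0.023
gripper_force: 39.8
```

Emit:
servo_tool:
  turn:
    - [0,0,0]
    - [0,0,0]
  slide:
    - [0,0.02,0]
    - [0,0.04,0]
  hand: [0.1,0.1]

```text
clock: 24.52
tcp_pos: [0.4655, 0.0069, 0.0532]
orientation: [0.029, 3.14, -0.001]
contact_force: [0.8, -1.9, 7.8]
grip_width: 0.0231
gripper_force: 39.8
```

Emit:
servo_tool:
  turn:
    - [0,0,0]
    - [0,0,0]
  slide:
    - [0,0.02,0]
    - [0,0.04,0]
  hand: [0.1,0.1]

```text
clock: 24.78
tcp_pos: [0.4655, 0.0081, 0.0532]
orientation: [0.029, 3.14, -0.001]
contact_force: [1.8, -0.2, 8.8]
grip_width: 0.0228
gripper_force: 39.8
```

Emit:
servo_tool:
  turn:
    - [0,0,0]
    - [0,0,0]
  slide:
    - [0,0.02,0]
    - [0,0.04,0]
  hand: [0.1,0.1]

```text
clock: 25.02
tcp_pos: [0.4656, 0.0093, 0.0532]
orientation: [0.029, 3.14, -0.001]
contact_force: [1.1, -1.4, 9.2]
grip_width: 0.0229
gripper_force: 39.8
```

Emit:
servo_tool:
  turn:
    - [0,0,0]
    - [0,0,0]
  slide:
    - [0,0.02,0]
    - [0,0.04,0]
  hand: [0.1,0.1]

```text
clock: 25.28
tcp_pos: [0.4656, 0.0105, 0.0532]
orientation: [0.029, 3.14, -0.0]
contact_force: [1.0, -1.4, 9.5]
grip_width: 0.0231
gripper_force: 39.8
```

Emit:
servo_tool:
  turn:
    - [0,0,0]
    - [0,0,0]
  slide:
    - [0,0.02,0]
    - [0,0.04,0]
  hand: [0.1,0.1]

```text
clock: 25.52
tcp_pos: [0.4656, 0.0117, 0.0532]
orientation: [0.029, 3.14, -0.0]
contact_force: [1.1, -1.4, 7.9]
grip_width: 0.023
gripper_force: 39.8
```

Emit:
servo_tool:
  turn:
    - [0,0,0]
    - [0,0,0]
  slide:
    - [0,0.02,0]
    - [0,0.04,0]
  hand: [0.1,0.1]

```text
clock: 25.78
tcp_pos: [0.4656, 0.0129, 0.0532]
orientation: [0.029, 3.14, -0.001]
contact_force: [0.8, -1.6, 8.2]
grip_width: 0.0224
gripper_force: 39.8
```

Emit:
servo_tool:
  turn:
    - [0,0,0]
    - [0,0,0]
  slide:
    - [0,0.02,0]
    - [0,0.04,0]
  hand: [0.1,0.1]

```text
clock: 26.02
tcp_pos: [0.4656, 0.0141, 0.0532]
orientation: [0.029, 3.14, -0.001]
contact_force: [0.9, -1.3, 8.2]
grip_width: 0.0231
gripper_force: 39.8
```

Emit:
servo_tool:
  turn:
    - [0,0,0]
    - [0,0,0]
  slide:
    - [0,0.02,0]
    - [0,0.04,0]
  hand: [0.1,0.1]

```text
clock: 26.28
tcp_pos: [0.4656, 0.0153, 0.0532]
orientation: [0.029, 3.14, -0.0]
contact_force: [1.4, -1.1, 8.8]
grip_width: 0.0231
gripper_force: 39.8
```

Emit:
servo_tool:
  turn:
    - [0,0,0]
    - [0,0,0]
  slide:
    - [0,0.02,0]
    - [0,0.04,0]
  hand: [0.1,0.1]

```text
clock: 26.52
tcp_pos: [0.4656, 0.0165, 0.0532]
orientation: [0.029, 3.14, -0.0]
contact_force: [1.2, -2.0, 7.6]
grip_width: 0.0228
gripper_force: 39.8
```

Emit:
servo_tool:
  turn:
    - [0,0,0]
    - [0,0,0]
  slide:
    - [0,0.02,0]
    - [0,0.04,0]
  hand: [0.1,0.1]

```text
clock: 26.78
tcp_pos: [0.4657, 0.0177, 0.0532]
orientation: [0.029, 3.14, -0.001]
contact_force: [0.8, -1.2, 8.4]
grip_width: 0.0231
gripper_force: 39.8
```

Emit:
servo_tool:
  turn:
    - [0,0,0]
    - [0,0,0]
  slide:
    - [0,0.02,0]
    - [0,0.04,0]
  hand: [0.1,0.1]

```text
clock: 27.02
tcp_pos: [0.4656, 0.0186, 0.0532]
orientation: [0.03, 3.14, -0.001]
contact_force: [1.0, -2.1, 8.6]
grip_width: 0.023
gripper_force: 39.7
```

Emit:
servo_tool:
  turn:
    - [0,0,0]
    - [0,0,0]
  slide:
    - [0,0.02,0]
    - [0,0.04,0]
  hand: [0.1,0.1]

```text
clock: 27.28
tcp_pos: [0.4657, 0.0192, 0.0532]
orientation: [0.031, 3.14, -0.002]
contact_force: [2.1, -5.5, 9.2]
grip_width: 0.0231
gripper_force: 39.7
```

Emit:
servo_tool:
  turn:
    - [0,0,0]
    - [0,0,0]
  slide:
    - [0,0.02,0]
    - [0,0.04,0]
  hand: [0.1,0.1]

```text
clock: 27.52
tcp_pos: [0.4657, 0.0198, 0.0532]
orientation: [0.032, 3.14, -0.003]
contact_force: [1.4, -6.8, 7.9]
grip_width: 0.0231
gripper_force: 39.8
```

Emit:
servo_tool:
  turn:
    - [0,0,0]
    - [0,0,0]
  slide:
    - [0,0.02,0]
    - [0,0.04,0]
  hand: [0.1,0.1]

```text
clock: 27.78
tcp_pos: [0.4657, 0.0203, 0.0532]
orientation: [0.032, 3.14, -0.004]
contact_force: [2.1, -8.8, 8.7]
grip_width: 0.0229
gripper_force: 39.8
```

Emit:
servo_tool:
  turn:
    - [0,0,0]
    - [0,0,0]
    - [0,0,0]
    - [0,0,0]
  slide:
    - [0,0.02,0]
    - [0,0.04,0]
    - [0,0.04,0]
    - [0,0.04,0]
  hand: [0.1,0.1,0.1,0.1]

```text
clock: 28.28
tcp_pos: [0.4657, 0.0209, 0.0532]
orientation: [0.033, 3.14, -0.005]
contact_force: [2.4, -10.1, 8.4]
grip_width: 0.023
gripper_force: 39.9
```

Emit:
servo_tool:
  turn:
    - [0,0,0]
    - [0,0,0]
    - [0,0,0]
    - [0,0,0]
    - [0,0,0]
    - [0,0,0]
    - [0,0,0]
    - [0,0,0]
  slide:
    - [0,-0.1,0]
    - [-0.01,-0.4,0]
    - [-0.02,-0.85,0]
    - [-0.02,-1.35,0]
    - [-0.03,-1.85,0]
    - [-0.04,-2.35,0]
    - [-0.04,-2.75,0]
    - [-0.05,-3,0]
  hand: [0.1,0.1,0.1,0.1,0.1,0.1,0.1,0.1]

```text
clock: 29.28
tcp_pos: [0.4646, -0.0662, 0.0532]
orientation: [0.029, 3.139, 0.0]
contact_force: [3.7, 2.0, 5.1]
grip_width: 0.023
gripper_force: 39.5
```

Emit:
servo_tool:
  turn:
    - [0,0,0]
    - [0,0,0]
    - [0,0,0]
    - [0,0,0]
    - [0,0,0]
    - [0,0,0]
    - [0,0,0]
    - [0,0,0]
  slide:
    - [0,-0.15,0]
    - [-0.01,-0.35,0]
    - [-0.02,-0.55,0]
    - [-0.02,-0.75,0]
    - [-0.02,-0.9,0]
    - [-0.02,-1,0]
    - [-0.02,-1.1,0]
    - [-0.02,-1.18,0]
  hand: [0.1,0.1,0.1,0.1,0.1,0.1,0.1,0.1]

```text
clock: 30.28
tcp_pos: [0.4642, -0.0991, 0.0533]
orientation: [0.025, 3.14, 0.003]
contact_force: [2.8, 8.1, 7.8]
grip_width: 0.0227
gripper_force: 39.9
```

Emit:
servo_tool:
  turn:
    - [0,0,0]
    - [0,0,0]
  slide:
    - [0,0,0]
    - [0,0,0]
  hand: [0.1,0.1]

```text
clock: 30.52
tcp_pos: [0.4642, -0.1006, 0.0533]
orientation: [0.027, 3.139, 0.001]
contact_force: [3.1, 2.7, 6.4]
grip_width: 0.0228
gripper_force: 39.7
```

Emit:
servo_tool:
  turn:
    - [0,0,0]
    - [0,0,0]
    - [0,0,0]
    - [0,0,0]
    - [0,0,0]
    - [0,0,0]
  slide:
    - [0,0,0]
    - [0,0,0]
    - [0,0,0]
    - [0,0,0]
    - [0,0,0]
    - [0,0,0]
  hand: [0.35,0.5,0.7,0.7,0.7,0.7]

```text
clock: 31.28
tcp_pos: [0.4629, -0.1013, 0.0528]
orientation: [-0.029, -3.141, -0.0]
contact_force: [0.5, -0.4, 0.3]
grip_width: 0.0596
gripper_force: 0.0
```

Emit:
servo_tool:
  turn:
    - [0,0,0]
    - [0,0,0]
    - [0,0,0]
    - [0,0,0]
    - [0,0,0]
    - [0,0,0]
    - [0,0,0]
    - [0,0,0]
  slide:
    - [0,0,0.2]
    - [0,0,0.7]
    - [0,0,1.4]
    - [0,0,2.3]
    - [0,0,3.2]
    - [0,0,4]
    - [0,0,4.4]
    - [0,0,4.5]
  hand: [0.7,0.7,0.7,0.7,0.7,0.7,0.7,0.7]

```text
clock: 32.28
tcp_pos: [0.4632, -0.1013, 0.1887]
orientation: [0.028, 3.14, 0.0]
contact_force: [0.0, 0.3, 0.5]
grip_width: 0.0597
gripper_force: 0.0
```

```bash
python3 - <<'E'
from h import *
o=r.get_obs(); print(o["clock"],o["tcp_pos"],o["contact_force"])
c=r.get_calibration("wrist"); p,d=r.grab_frame("wrist"); cv2.imwrite("pics/w2.png",p[:,:,::-1])
P=cloud(c,d); m=(d>0)&(abs(P[...,2]-.087)<.004)&(abs(P[...,0]-.465)<.03)&(abs(P[...,1]+.1)<.05)
print(m.sum(),np.median(P[m],0),P[m].min(0),P[m].max(0))
E
```

```text
32.275 [ 0.46322757 -0.10131993  0.18866775] [0.04435484 0.31743843 0.45015022]
776 [ 0.46289198 -0.10141796  0.08778521] [ 0.45198154 -0.11314087  0.08300402] [ 0.47504123 -0.09020102  0.08962038]
```

View pics/w2.png

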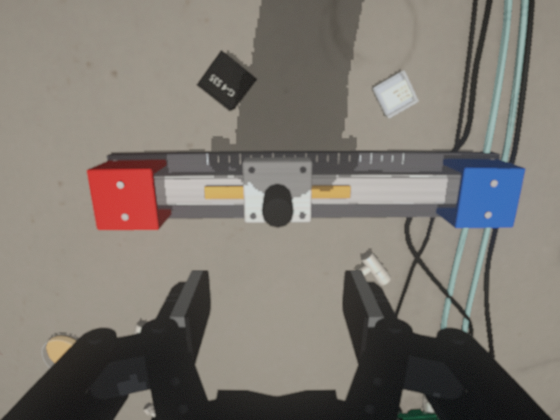

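The wrist view shows the knob at (277,205), world y ≈ -0.1014, which matches the middle I felt at -0.102. The fingers are clear and the cube, box and tee haven't moved, so I'm handing in.

```bash
python3 -c "from bench import r; print(r.hand_in())"
```

```text
the job is handed in; nothing more can be done
None
```

The job is handed in, with no verdict returned: the carriage bore on the red stop (about 8–11 N) and then the blue stop (about 9–10 N), and was let go at y ≈ -0.101, within about 1 mm of the tight spot's middle as I felt it (-0.102), with the small parts undisturbed.

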